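# Clamp the tube rack on the bench shaker

## Task

Two equal bench shakers stand on the lab bench with their cam clamp levers standing up; one of them carries a rack of capped sample tubes. Lock that rack in: flip its shaker's cam lever over the high point, away from the rack, until it snaps fully closed, and let go. Leave the empty shaker's lever open and keep the rack standing in its place.

Things in the scene. Friction and masses are not known exactly. Their poses are not given: they have to be found in the camera images.
- shaker_loaded: low white box with grey tray carrying the tube rack, 130 (x) x 280 (y) x 50 mm high, fixed. Origin: centre of its underside, z up. In its frame the rack stands at y = +70 mm between an end fence (y = +126) and a sliding jaw (y = 0), both up to 40 mm above the tray. The cam lever's hinge runs along x through (0, -60, 85) mm, between steel cheeks rising to 100 mm. The other shaker is equal but empty.
- lever_loaded (a joint): loaded shaker's lever (rad): flat bar 8 mm thick, end 95 mm from the hinge, outer 50 mm a black paddle 26 mm wide. 0 = open, straight up, end 180 mm above the bench; grows as it flips to the shaker's -y, away from the rack; 1.45 = closed stop, 7 deg above level. Spring pushes back below the cam's high point at 1.05, snaps it shut beyond; about 10 N at 70 mm from the hinge.
- lever_spare (a joint): angle of the same lever on the empty shaker; 0 = open, where it must stay
- rack: black wire rack, 66 (x) x 110 (y) x 66 mm high, loose, 0.35 kg, its capped tubes rising to 107 mm above its underside. Origin: centre of its underside, 50 mm above the bench on the tray; axes like the shaker's. The jaw pushes it 1 to 2 mm towards the fence as the lever closes.

How it is judged:
At the end, for the whole second after the job is handed in: The loaded shaker's cam lever is snapped closed (above 1.32 rad of 1.45), the empty shaker's lever is still open (below 0.2 rad), and the rack rests upright (within 10 degrees), within 15 mm of where it stood (value of joint lever_loaded above 1.32 rad and value of joint lever_spare below 0.2 rad and distance of rack from where it was at the start of the episode below 0.015 m and angle between rack's own z axis and vertical below 0.17 rad and linear speed of rack below 0.02 m/s); the robot touches nothing.
It fails at once if the empty shaker's lever is flipped (value of joint lever_spare above 0.6 rad).
It fails at once if the tube rack is tipped or shoved out of its place (angle between rack's own z axis and vertical above 0.35 rad or distance of rack from where it was at the start of the episode above 0.03 m).
It also fails if it takes over 30 s, if anything falls off the work surface, if the arm or the gripper's body presses on something with over 40 N, if the wrist force passes 120 N, or if a joint passes its speed limit or range.

## Robot

A 7-joint arm with a two-finger parallel gripper is mounted at the origin on the work surface. World frame = base frame: x ahead of the robot, y to its left, z up, the work surface at z = 0. Lengths are in m, angles in rad, forces in N, time in s.
With the tool pointing down it reaches from about 0.35 to 0.9 m from the base axis. Payload 8.1 kg.
Tool frame: the origin (TCP) lies at the very end of the fingers, on their centre line; the grasp point (between the pads) lies 19 mm behind it (arm.grip_depth is the distance from the TCP to the grasp point, in m); x points along the fingers, z is the direction in which the jaws open and shut, and the axes are right-handed (so a half turn about x gives the same grasp; the last joint's range is limited). The gripper opens to 92 mm and grips with 3 to 60 N. Pads are 19 mm wide; open, the fingers measure 130 mm over their backs; the gripper's body (75 mm by 190 mm) begins 47 mm behind the grasp point.
Start: joints at [1.232, 0.434, 0.025, 1.573, -0.012, 1.134, -0.075], TCP at [0.146, -0.608, 0.227] pointing down, gripper open.
Joint ranges: [-2.62, 2.62], [-0.44, 2.09], [-1.27, 1.32], [0.08, 2.57], [-1.32, 4.46], [0.12, 2], [-2.74, 2.74]. Speed limits (rad/s): [2.22, 2.22, 3.01, 3.01, 3.14, 3.14, 3.14].

## Interface

Orientations are given as a rotation vector (axis times angle).
In Python, from cell import status, cams, arm gives the robot as it stands. The module is installed in compiled form; this text tells all that it offers.
- The arm moves only by the tool step_arm, never from a script. Its argument "rows" is a list of rows, each a list of 7 numbers: the gripper command: -1 is fully open, 1 is shut, values between are in proportion, then the shift along the tool's x, y, z as a fraction of full scale, then the turn, a rotation vector about the tool's x, y, z as a fraction of full scale. In form: [[grip, x, y, z, rx, ry, rz], ...]. A call has 1 to 12 rows; each row is the pose to reach, as a shift and turn from the pose commanded when the call began, along the tool's axes at that moment; what a row does not reach only later rows make up. Full scale, the value 1, is 80 cm for a shift and 60 degrees for a turn. A row lasts 1/12 s, in which the tool goes at most 41.7 mm and 7.16 degrees, less where a joint would pass 70% of its speed; a pose out of reach is approached as far as the arm can. A call with a number of a shift or a turn outside -1 to 1 is refused whole. A call with a gripper value outside its range is refused whole. The fingers move at their own pace and stop on an object; "newtons" is the grip in N (left out, the last holds). Time passes only in rows, so rows that repeat a pose let the fingers close. It gives the time, the measured TCP pose, the force and the opening at its end, in the units of the state.
- status.observe(): the state, without advancing time (a new reading comes with each control period).
- cams.get_image(name): name is "scene" or "top" or "wrist"; returns a dict with "pixels" (400x640x3 uint8, red, green, blue), "range_z" (400x640 float32, m along the optical axis (not along the pixel's ray), 0 where there is no reading), "camera_matrix" (3x3 intrinsics, pixels), "eye" and "attitude" of the camera in the world; the wrist camera has in their place "tool_from_camera" (4x4, takes a point from camera to tool coordinates, whose origin is the TCP and whose axes are the tool frame's). Camera axes: x right, y down, z forward; pixel columns grow to the right and rows downward; lengths in m; the calibration is good to about 2 mm. A picture is of the moment at which its call begins: read the wrist's pose just before it.
- arm.sign_off(): hands the job in, once; it reports no verdict.
The state is a dict: "clock": time; "joints": joint angles; "dq": joint speeds; "joint_efforts": joint torques, N m; "position": TCP position; "ee_rot": TCP orientation; "force": force on the tool from outside, world axes, zero at the start; "ft_torque": the same for the moment, N m; "width": opening from 0.0 (shut) to 1.0 (fully open).
Only numpy, scipy, OpenCV 4.12 (cv2) and the standard library are available. Lean on these libraries where they do the work, as an engineer would, in place of code of your own. Each camera call takes 0.05 s, during which the arm holds its last target.

## Working session

There is one attempt and no reset: what is moved stays moved. The work goes in short steps, Python scripts to look and compute and a tool call to move; the robot and the scene stay as the last step left them, time stands still between calls to the robot, and variables do not carry over. Pictures are saved under pics/ and viewed, and the job is handed in when it is done.

Besides the shell and the picture viewer there is one more tool, called after "Call:" by a JSON object that holds its "op" and its "data". step_arm: Moves the arm, as the interface text tells. Its arguments: {"type":"object","properties":{"rows":{"type":"array","items":{"type":"array","items":{"type":"number"}}},"newtons":{"type":"number"}},"required":["rows"]}

```bash
mkdir -p pics; python3 - <<'E'
from cell import status,cams,arm
import cv2,pickle
s=status.observe();print(s)
for n in("scene","top"):
    d=cams.get_image(n);pickle.dump(d,open(n+".pkl","wb"))
    cv2.imwrite(f"pics/{n}0.png",d["pixels"][:,:,::-1]);print(n,d["eye"],d["attitude"],d["camera_matrix"])
E
```

```text
{'clock': 0.0, 'joints': array([ 1.23238539,  0.43525017,  0.02495766,  1.57412899, -0.01160281,
        1.13402894, -0.07508373]), 'dq': array([ 0.00074742, -0.00023498,  0.00124411, -0.00079648, -0.00067233,
       -0.00226337,  0.00202688]), 'joint_efforts': array([-3.99312885e-04, -6.67854238e+01,  9.84755158e-01, -3.14463723e+01,
       -6.05364516e-02,  4.28590004e-02,  1.68496745e-04]), 'position': array([ 0.14584391, -0.60718635,  0.22591559]), 'ee_rot': array([ 1.0347583 ,  1.31297932, -1.0332237 ]), 'force': array([-0.04173383, -0.38634294, -0.29661065]), 'ft_torque': array([-0.00137466, -0.02517471, -0.03823998]), 'width': 0.9986614450490325}
scene [0.97177379 0.43619995 0.56750816] [-1.01619649 -2.35464995  1.14169638] [[430.88389358   0.         317.29762042]
 [  0.         430.88389358 197.70493859]
 [  0.           0.           1.        ]]
top [0.47906278 0.00176011 0.83599225] [-2.18218788  2.24464195 -0.05977578] [[395.54132006   0.         319.0445532 ]
 [  0.         395.54132006 195.09401232]
 [  0.           0.           1.        ]]
```

View pics/scene0.png

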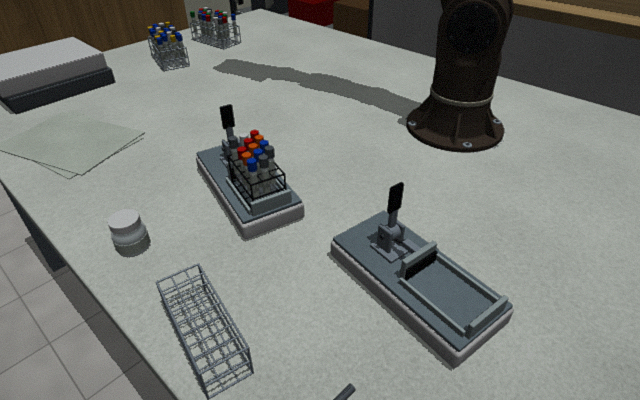

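View pics/top0.png

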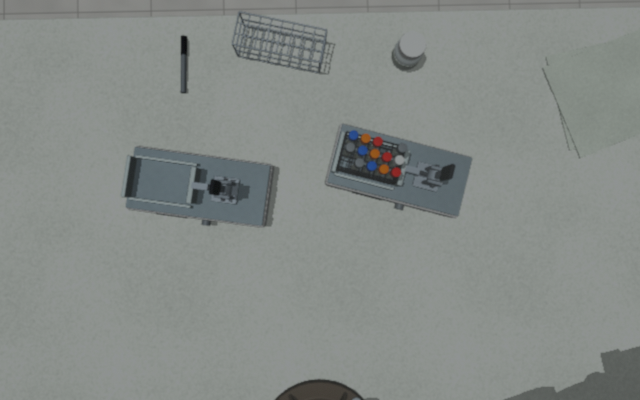

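The top view shows the loaded shaker at about (400,170), its rack on the left and its lever paddle near (443,174). The empty shaker is at (200,187). Next I measure the loaded shaker's pose.

```bash
cat > h.py <<'E'
import numpy as np,pickle
from scipy.spatial.transform import Rotation as R
def cloud(d):
    K=d["camera_matrix"];z=d["range_z"];v,u=np.mgrid[:400,:640]
    p=np.stack([(u-K[0,2])/K[0,0]*z,(v-K[1,2])/K[1,1]*z,z],-1)
    return p@R.from_rotvec(d["attitude"]).as_matrix().T+d["eye"]
E
python3 - <<'E'
from h import *
import cv2
for n in("top","scene"):
    d=pickle.load(open(n+".pkl","rb"));P=cloud(d)
    ok=d["range_z"]>0
    print(n,"bench z",P[300,300] if n=="top" else P[300,300])
    rgb=d["pixels"].astype(int)
    for c,nm in (((0.55,-0.17),"loaded"),((0.48,0.25),"spare")):
        m=ok&(P[...,2]>.04)&(P[...,2]<.058)&(np.hypot(P[...,0]-c[0],P[...,1]-c[1])<.25)&(P[...,0]>.3)
        m&=(P[...,1]<0.03) if nm=="loaded" else (P[...,1]>0.03)
        q=P[m][:,:2]
        r=cv2.minAreaRect((q*1000).astype(np.float32)); print(nm,len(q),r, np.median(P[m][:,2]))
        m=ok&(P[...,2]>.12)&(P[...,2]<.2)&(np.hypot(P[...,0]-c[0],P[...,1]-c[1])<.25)
        m&=(P[...,1]<0.03) if nm=="loaded" else (P[...,1]>0.03)
        m&=rgb.max(-1)<50
        k,l,st,ce=cv2.connectedComponentsWithStats(m.astype(np.uint8))
        for i in range(1,k):
            if st[i,4]>15: q=P[l==i];print("  dark",st[i],q.min(0).round(3),q.max(0).round(3),q.mean(0).round(3))
E
```

```text
top bench z [ 0.28847651  0.03119024 -0.00230525]
loaded 5095 ((638.8416748046875, -202.31390380859375), (274.94793701171875, 309.2857360839844), 73.56852722167969) 0.04956383499246231
  dark [440 165  14  15 146] [ 0.524 -0.237  0.129] [ 0.546 -0.228  0.182] [ 0.535 -0.232  0.162]
spare 7320 ((529.716796875, 223.21337890625), (274.35809326171875, 127.39322662353516), 80.6500015258789) 0.0495094067336197
  dark [210 180  13  15 151] [0.509 0.16  0.122] [0.531 0.169 0.181] [0.52  0.163 0.164]
scene bench z [0.67460597 0.1057     0.00288472]
loaded 2368 ((639.9764404296875, -200.71139526367188), (280.43658447265625, 301.14312744140625), 75.74395751953125) 0.051380689217356945
  dark [220 105  14  29 274] [ 0.524 -0.242  0.121] [ 0.548 -0.229  0.182] [ 0.537 -0.235  0.157]
  dark [228 139  10  10  74] [ 0.576 -0.165  0.138] [ 0.589 -0.151  0.158] [ 0.584 -0.156  0.149]
  dark [253 149  21  19 163] [ 0.554 -0.106  0.121] [ 0.593 -0.061  0.158] [ 0.576 -0.074  0.149]
spare 8442 ((532.9384155273438, 223.45013427734375), (276.8001708984375, 128.039306640625), 80.68560791015625) 0.05130318712997817
  dark [388 183  15  35 360] [0.512 0.159 0.121] [0.534 0.17  0.183] [0.525 0.166 0.158]
```

```bash
python3 - <<'E'
from h import *
import cv2
for n in("top","scene"):
    d=pickle.load(open(n+".pkl","rb"));P=cloud(d)
    m=(d["range_z"]>0)&(P[...,2]>.042)&(P[...,2]<.058)
    k,l,st,ce=cv2.connectedComponentsWithStats(m.astype(np.uint8))
    q=[]
    for i in range(1,k):
        c=P[l==i].mean(0)
        if st[i,4]>60 and np.hypot(c[0]-.56,c[1]+.18)<.14: print(st[i],c.round(3));q.append(P[l==i][:,:2])
    r=cv2.minAreaRect((np.concatenate(q)*1000).astype(np.float32));print(n,r)
    # rack+caps
    m=(d["range_z"]>0)&(P[...,2]>.14)&(P[...,2]<.17)&(np.hypot(P[...,0]-.57,P[...,1]+.1)<.09);print("caps",P[m].min(0),P[m].max(0))
E
```

```text
[ 328  124  145   93 4472] [ 0.536 -0.207  0.05 ]
[380 146  12   8  64] [ 0.594 -0.149  0.051]
[340 156  12  13 104] [ 0.57  -0.069  0.051]
top ((551.75390625, -177.88186645507812), (273.4235534667969, 125.76363372802734), 74.00972747802734)
caps [ 0.53009876 -0.1670301   0.14017493] [ 0.61207434 -0.06046979  0.1600003 ]
[ 196  145  107   82 2007] [ 0.59  -0.159  0.051]
scene ((553.0614013671875, -179.47076416015625), (277.36712646484375, 125.06324005126953), 73.98881530761719)
caps [ 0.5302227  -0.16635262  0.14001256] [ 0.61395317 -0.06124371  0.16061007]
```

```bash
cat >> h.py <<'E'
yaw=np.deg2rad(-16.0)
ys=np.array([-np.sin(yaw),np.cos(yaw),0]); xs=np.array([np.cos(yaw),np.sin(yaw),0]); Z=np.array([0,0,1.])
C=np.array([.5525,-.1785,0]); H=C-.06*ys+.085*Z
Rg=[np.stack([-Z,np.cross(s*xs,-Z),s*xs],1) for s in(1,-1)]
def row(st,target,Rt):
    R0=R.from_rotvec(st["ee_rot"])
    d=R0.inv().apply(np.array(target)-st["position"])/.8
    w=(R0.inv()*R.from_matrix(Rt)).as_rotvec()/(np.pi/3)
    return d.round(4),w.round(4)
E
python3 - <<'E'
from h import *
from cell import status
s=status.observe();print(R.from_rotvec(s["ee_rot"]).as_matrix().round(3),H)
for g in Rg:print(row(s,H+.05*ys+.2*Z,g))
E
```

```text
[[-0.     0.972  0.234]
 [ 0.001  0.234 -0.972]
 [-1.    -0.    -0.001]] [ 0.53596176 -0.2361757   0.085     ]
(array([-0.0733,  0.6133, -0.3917]), array([-1.0082e+00, -1.3000e-03, -6.0000e-04]))
(array([-0.0733,  0.6133, -0.3917]), array([ 1.9918e+00, -6.0000e-04,  1.5000e-03]))
```

Call:
{"op": "step_arm", "data": {"rows": [[1, -0.05, 0, 0, 0, 0, 0], [1, -0.0733, 0.1, -0.065, -0.2, 0, 0], [1, -0.0733, 0.15, -0.1, -0.3, 0, 0], [1, -0.0733, 0.2, -0.13, -0.4, 0, 0], [1, -0.0733, 0.25, -0.16, -0.5, 0, 0], [1, -0.0733, 0.3, -0.195, -0.6, 0, 0], [1, -0.0733, 0.35, -0.225, -0.7, 0, 0], [1, -0.0733, 0.4, -0.255, -0.8, 0, 0], [1, -0.0733, 0.45, -0.29, -0.9, 0, 0], [1, -0.0733, 0.5, -0.32, -1, 0, 0], [1, -0.0733, 0.55, -0.355, -1, 0, 0], [1, -0.0733, 0.6133, -0.3917, -1, 0, 0]], "newtons": 20}}

```text
clock: 1.1
position: [0.4632, -0.276, 0.2851]
ee_rot: [0.226, 1.559, -0.226]
force: [0.5, -0.5, 0.4]
width: 0.178
```

```bash
python3 - <<'E'
from h import *
from cell import status,cams
import cv2
s=status.observe();print(s["position"],s["width"],s["clock"],s["joints"].round(2))
print(row(s,H+.05*ys+.2*Z,Rg[0]))
d=cams.get_image("wrist");cv2.imwrite("pics/w1.png",d["pixels"][:,:,::-1])
d=cams.get_image("scene");cv2.imwrite("pics/s1.png",d["pixels"][:,:,::-1])
E
```

```text
[ 0.46318053 -0.2760314   0.28506007] 0.178157913826128 1.1 [ 0.73  0.28 -0.37  1.67  0.11  1.21  0.04]
(array([0.    , 0.1361, 0.0726]), array([-0.0079, -0.0003,  0.0001]))
```

View pics/w1.png

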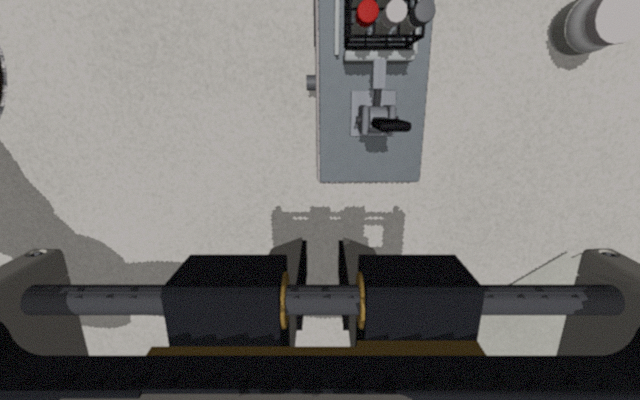

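View pics/s1.png

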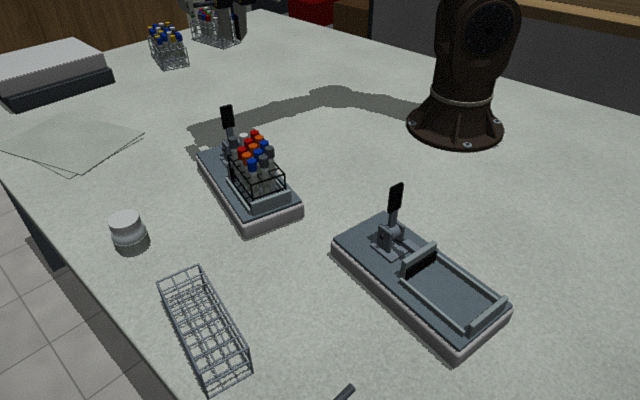

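The wrist view shows the shaker aligned with the tool, the lever paddle at (390,125) and the fingers still behind it. In the scene view both levers are still up. I'll carry on over the lever.

Call:
{"op": "step_arm", "data": {"rows": [[1, 0, 0.04, 0.03, 0, 0, 0], [1, 0, 0.08, 0.06, 0, 0, 0], [1, 0, 0.12, 0.0726, 0, 0, 0], [1, 0, 0.1361, 0.0726, 0, 0, 0], [1, 0, 0.1361, 0.0726, 0, 0, 0], [1, 0, 0.1361, 0.0726, 0, 0, 0]]}}

```text
clock: 1.7
position: [0.5488, -0.1894, 0.2847]
ee_rot: [0.224, 1.56, -0.225]
force: [-0.9, -1.2, 0.2]
width: 0.005
```

```bash
python3 - <<'E'
from h import *
from cell import status,cams
import cv2
s=status.observe();print(s["position"],s["width"],s["clock"],s["joints"].round(2))
print(row(s,H+.035*ys+.07*Z,Rg[0]))
d=cams.get_image("scene");pickle.dump(d,open("s2.pkl","wb"));cv2.imwrite("pics/s2.png",cv2.resize(d["pixels"][20:220,120:440,::-1],None,fx=2.5,fy=2.5))
P=cloud(d);m=(d["range_z"]>0)&(np.linalg.norm(P-s["position"],axis=-1)<.06);q=P[m]-s["position"]
print("finger pts along xs,ys,z",[ (np.percentile(q@a,[1,50,99])*1000).round(1) for a in(xs,ys,Z)])
E
```

```text
[ 0.54877135 -0.18938476  0.2847296 ] 0.004789882784623954 1.7 [ 0.54  0.36 -0.41  1.57  0.15  1.25 -0.18]
(array([ 0.1622, -0.0168,  0.001 ]), array([-0.0065, -0.001 ,  0.0003]))
finger pts along xs,ys,z [array([-17.5,   2.1,  20.5]), array([-9.2,  8.7, 11.9]), array([ 4. , 35.1, 58. ])]
```

View pics/s2.png

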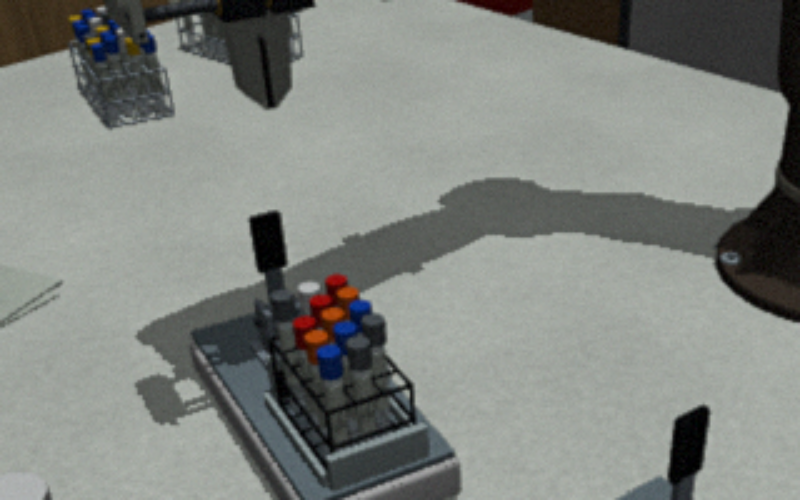

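The fingers are closed above the gap between the lever and the rack, about 50 mm on the rack side. I'll descend behind the paddle.

Call:
{"op": "step_arm", "data": {"rows": [[1, 0.03, -0.0168, 0.001, 0, 0, 0], [1, 0.07, -0.0168, 0.001, 0, 0, 0], [1, 0.11, -0.0168, 0.001, 0, 0, 0], [1, 0.15, -0.0168, 0.001, 0, 0, 0], [1, 0.162, -0.0168, 0.001, 0, 0, 0], [1, 0.162, -0.0168, 0.001, 0, 0, 0], [1, 0.162, -0.0168, 0.001, 0, 0, 0]]}}

```text
clock: 2.33
position: [0.546, -0.204, 0.1564]
ee_rot: [0.227, 1.559, -0.227]
force: [0.1, -0.2, 1.3]
width: 0.002
```

```bash
python3 - <<'E'
from h import *
from cell import status,cams
import cv2
s=status.observe();print(s["position"],s["clock"],s["force"])
q=s["position"]-H;print("rel xs,ys,z",q@xs,q@ys,q[2])
d=cams.get_image("scene");cv2.imwrite("pics/s3.png",cv2.resize(d["pixels"][20:220,120:440,::-1],None,fx=2.5,fy=2.5))
# path: corner = leading face 9mm ahead of TCP
for th in (0.1,.3,.5,.7,.9,1.05,1.15,1.25,1.35,1.42):
    r=.074; a=-ys
    p=H+r*(np.sin(th)*a+np.cos(th)*Z)+.004*(-np.cos(th)*a+np.sin(th)*Z)-.007*a
    print(th,row(s,p,Rg[0])[0])
E
```

```text
[ 0.5459552  -0.20404042  0.15642992] 2.3333 [ 0.11123047 -0.1881091   1.28870299]
rel xs,ys,z 0.0007486244357891304 0.03364498118346664 0.07142992367832583
0.1 [-0.0032 -0.0376 -0.0006]
0.3 [-0.0005 -0.0559 -0.0004]
0.5 [ 0.0057 -0.0733 -0.0002]
0.7 [ 0.0154 -0.0891 -0.0001]
0.9 [ 2.790e-02 -1.026e-01  1.000e-04]
1.05 [ 0.039  -0.111   0.0002]
1.15 [ 0.047  -0.1157  0.0002]
1.25 [ 0.0554 -0.1195  0.0002]
1.35 [ 0.0642 -0.1224  0.0003]
1.42 [ 0.0705 -0.124   0.0003]
```

View pics/s3.png

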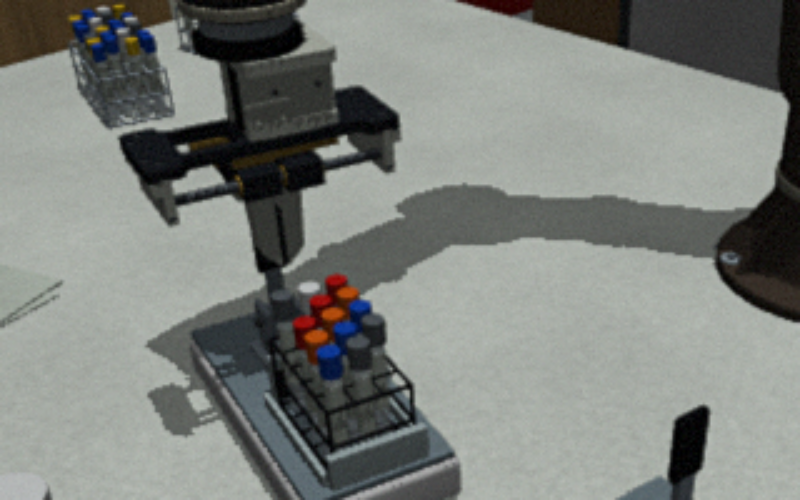

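The finger tips sit directly on the rack side of the loaded lever's paddle, at about (275,265) in the crop, clear of the tube caps. I'll start the push.

Call:
{"op": "step_arm", "data": {"rows": [[1, -0.003, -0.02, 0, 0, 0, 0], [1, -0.003, -0.0376, 0, 0, 0, 0], [1, -0.002, -0.047, 0, 0, 0, 0], [1, -0.0005, -0.056, 0, 0, 0, 0], [1, 0.0025, -0.065, 0, 0, 0, 0], [1, 0.0057, -0.0733, 0, 0, 0, 0], [1, 0.01, -0.081, 0, 0, 0, 0], [1, 0.0154, -0.089, 0, 0, 0, 0], [1, 0.0154, -0.089, 0, 0, 0, 0]]}}

```text
clock: 3.13
position: [0.5263, -0.2728, 0.1439]
ee_rot: [0.226, 1.557, -0.228]
force: [2.4, 1.5, 3.5]
width: 0.003
```

```bash
python3 - <<'E'
from h import *
from cell import status,cams
import cv2
s=status.observe();print(s["position"],s["clock"],s["force"])
q=s["position"]-H;print("rel xs,ys,z",q@xs,q@ys,q[2])
d=cams.get_image("scene");cv2.imwrite("pics/s4.png",cv2.resize(d["pixels"][20:220,120:440,::-1],None,fx=2.5,fy=2.5))
for th in (.7,.9,1.05,1.15,1.25,1.35,1.42,1.45):
    r=.074; a=-ys
    p=H+r*(np.sin(th)*a+np.cos(th)*Z)+.004*(-np.cos(th)*a+np.sin(th)*Z)-.007*a
    print(th,row(s,p,Rg[0])[0])
E
```

```text
[ 0.52631494 -0.27275606  0.14385886] 3.1333 [2.36832749 1.451988   3.54680561]
rel xs,ys,z 0.0008097999359446528 -0.03782231800378773 0.058858857631305675
0.7 [-0.0004  0.0003 -0.001 ]
0.9 [ 0.0122 -0.0133 -0.0009]
1.05 [ 0.0232 -0.0217 -0.0008]
1.15 [ 0.0312 -0.0263 -0.0008]
1.25 [ 0.0397 -0.0302 -0.0008]
1.35 [ 0.0485 -0.0331 -0.0008]
1.42 [ 0.0548 -0.0346 -0.0008]
1.45 [ 0.0575 -0.0352 -0.0008]
```

View pics/s4.png

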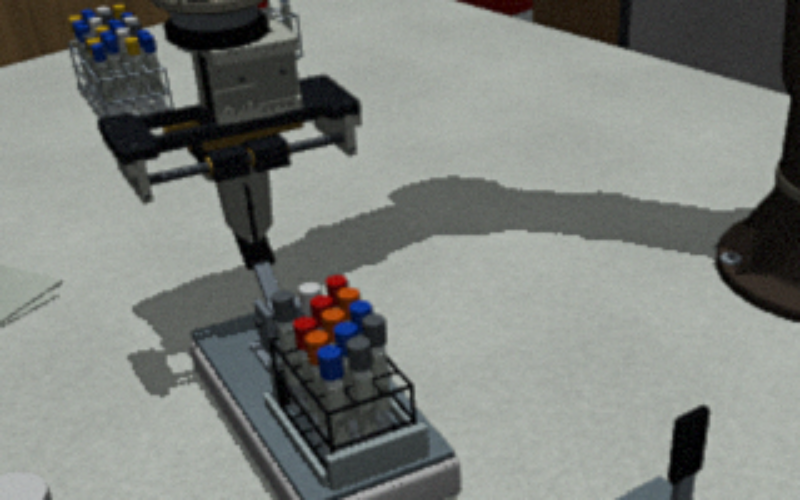

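The lever is tilting as planned, near 0.7 rad, with the tip on its back face, low force and the rack unmoved. I'll continue over the high point and press it down.

Call:
{"op": "step_arm", "data": {"rows": [[1, 0.006, -0.007, -0.001, 0, 0, 0], [1, 0.0122, -0.0133, -0.001, 0, 0, 0], [1, 0.0175, -0.018, -0.001, 0, 0, 0], [1, 0.0232, -0.0217, -0.001, 0, 0, 0], [1, 0.0312, -0.0263, -0.001, 0, 0, 0], [1, 0.0397, -0.0302, -0.001, 0, 0, 0], [1, 0.0485, -0.0331, -0.001, 0, 0, 0], [1, 0.055, -0.0346, -0.001, 0, 0, 0], [1, 0.055, -0.0346, -0.001, 0, 0, 0]]}}

```text
clock: 3.93
position: [0.5165, -0.2978, 0.0982]
ee_rot: [0.226, 1.56, -0.226]
force: [-0.6, -0.3, 1.1]
width: 0.005
```

```bash
python3 - <<'E'
from h import *
from cell import status,cams
import cv2
s=status.observe();print(s["position"],s["clock"],s["force"])
q=s["position"]-H;print("rel xs,ys,z",q@xs,q@ys,q[2])
d=cams.get_image("scene");cv2.imwrite("pics/s5.png",cv2.resize(d["pixels"][20:220,120:440,::-1],None,fx=2.5,fy=2.5))
E
```

```text
[ 0.5164778  -0.29779946  0.09817038] 3.9333 [-0.6143372  -0.27262496  1.14804757]
rel xs,ys,z -0.0017433706511995482 -0.06460705929500164 0.013170379441915889
```

View pics/s5.png

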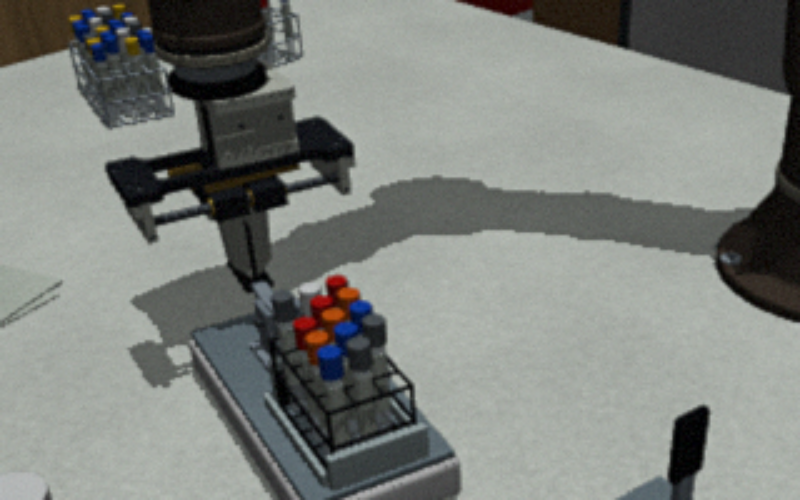

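The force has dropped to about zero and the tip is at the height of the closed lever, so it appears to have snapped shut. I'll lift away and look.

Call:
{"op": "step_arm", "data": {"rows": [[1, -0.03, 0, 0, 0, 0, 0], [1, -0.08, 0, 0, 0, 0, 0], [1, -0.13, 0, 0, 0, 0, 0], [1, -0.18, -0.03, 0, 0, 0, 0], [1, -0.2, -0.08, -0.05, 0, 0, 0], [1, -0.2, -0.13, -0.1, 0, 0, 0], [1, -0.2, -0.18, -0.15, 0, 0, 0], [1, -0.2, -0.2, -0.18, 0, 0, 0], [1, -0.2, -0.2, -0.18, 0, 0, 0]]}}

```text
clock: 4.73
position: [0.3309, -0.4111, 0.2593]
ee_rot: [0.226, 1.559, -0.227]
force: [-0.5, -0.9, -0.5]
width: 0.008
```

```bash
python3 - <<'E'
from h import *
from cell import status,cams
import cv2
s=status.observe();print(s["position"],s["clock"],s["force"])
for n in("top","scene"):
    d=cams.get_image(n);cv2.imwrite(f"pics/{n}6.png",cv2.resize(d["pixels"][60:260,120:520,::-1],None,fx=2,fy=2))
    P=cloud(d);q=P-H
    m=(d["range_z"]>0)&(abs(q@xs)<.013)&(q@-ys>.05)&(q@-ys<.093)&(abs(q[...,2])<.04)
    f=np.polyfit((q@-ys)[m],q[...,2][m]-.004,1); print(n,m.sum(),"lever th",np.pi/2-np.arctan(f[0]),q[m].mean(0),(q[m]@-ys).max())
    for D,t in((pickle.load(open(n+".pkl","rb")),"before"),(d,"after")):
        P=cloud(D);m=(D["range_z"]>0)&(P[...,2]>.14)&(P[...,2]<.17)&(np.hypot(P[...,0]-.57,P[...,1]+.1)<.09);print(" caps",t,P[m].mean(0).round(4),P[m].min(0).round(3),P[m].max(0).round(3))
    P=cloud(d);m=(d["range_z"]>0)&(P[...,2]>.12)&(P[...,2]<.2)&(np.hypot(P[...,0]-.52,P[...,1]-.165)<.06);print(" spare paddle",P[m].mean(0),P[m].max(0))
E
```

```text
[ 0.33092406 -0.41112127  0.25933761] 4.7333 [-0.50310417 -0.87361329 -0.52237312]
top 346 lever th 1.1381151581541284 [-0.02115187 -0.06675588  0.00612324] 0.09298836630669999
 caps before [ 0.5705 -0.1119  0.1548] [ 0.53  -0.167  0.14 ] [ 0.612 -0.06   0.16 ]
 caps after [ 0.5704 -0.1114  0.1548] [ 0.53  -0.166  0.14 ] [ 0.612 -0.059  0.16 ]
 spare paddle [0.51958684 0.16339493 0.16269725] [0.53248469 0.17094677 0.18173925]
scene 168 lever th 1.2697720907179948 [-0.01788034 -0.06811565  0.00691318] 0.09282981137280892
 caps before [ 0.5764 -0.108   0.1536] [ 0.53  -0.166  0.14 ] [ 0.614 -0.061  0.161]
 caps after [ 0.5767 -0.107   0.1537] [ 0.531 -0.168  0.14 ] [ 0.614 -0.06   0.161]
 spare paddle [0.52367448 0.16588616 0.15651057] [0.53478418 0.16976779 0.1826275 ]
```

View pics/top6.png

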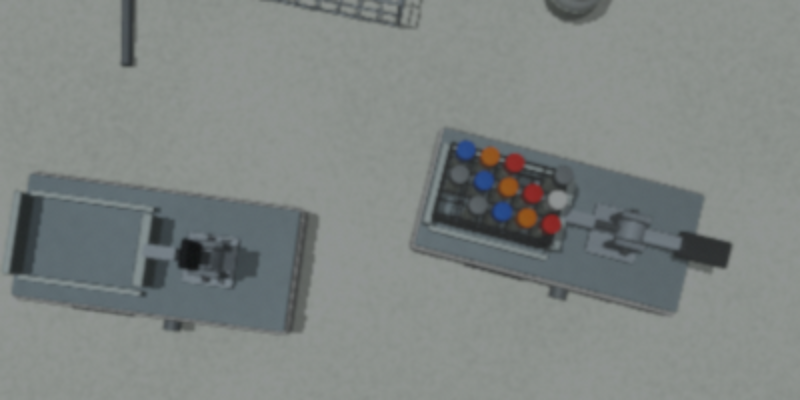

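View pics/scene6.png

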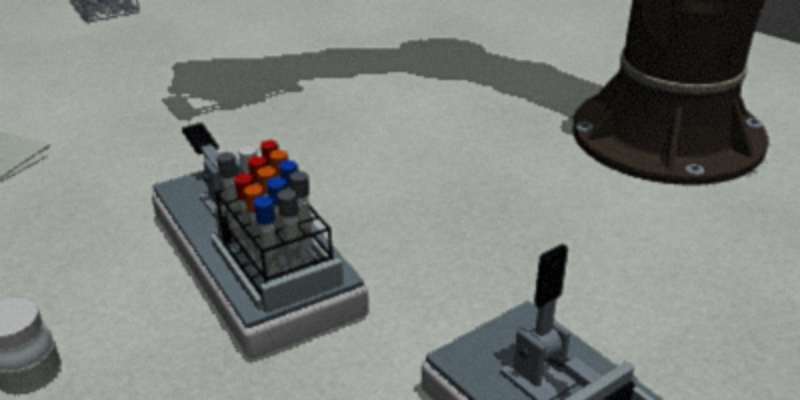

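The top view shows the lever flat over the shaker's free end, paddle at (705,250), with the rack and the spare lever unchanged. My angle fit disagrees (1.14 and 1.27 rad), probably because tray points got in, so I'll refit.

```bash
python3 - <<'E'
from h import *
from cell import cams
for n in("top","scene"):
    d=cams.get_image(n);P=cloud(d);q=P-H
    m=(d["range_z"]>0)&(abs(q@xs)<.011)&(q@-ys>.045)&(q@-ys<.092)&(q[...,2]>-.01)&(q[...,2]<.06)
    a,z=(q@-ys)[m],q[...,2][m]
    f=np.polyfit(a,z,1);print(n,m.sum(),"slope th",np.pi/2-np.arctan(f[0]),"height th",np.median(np.pi/2-np.arctan2(z,a)+np.arcsin(.004/np.hypot(a,z))))
    for lo in(.045,.055,.065,.075,.085):
        k=(a>lo)&(a<lo+.01);print("  ",lo,np.median(z[k]).round(4))
E
```

```text
top 300 slope th 1.4499019221604919 height th 1.4601863373656387
   0.045 0.0094
   0.055 0.0104
   0.065 0.0117
   0.075 0.0133
   0.085 0.0138
scene 135 slope th 1.4230823773305707 height th 1.4254024080409007
   0.045 0.0115
   0.055 0.013
   0.065 0.0146
   0.075 0.016
   0.085 0.0161
```

The refit gives 1.42 to 1.46 rad in both cameras, which is the closed stop. I'm handing in.

```bash
python3 -c "
from cell import arm
print(arm.sign_off())"
```

```text
the job is handed in; nothing more can be done
None
```

The loaded shaker's lever is snapped closed and the job is handed in. I pushed it over the high point from the rack side with the closed fingertips, pressed it down to its stop, then lifted clear. The arm's last reading before hand-in was 4.7 s.

**Last checks:**
- **Loaded lever:** 1.42–1.46 rad, measured by depth in both the top and scene cameras. My first fit gave 1.14 and 1.27 rad, most likely because tray points were included; leaving out points at tray height gave the figures above.
- **Rack:** still upright, with the tube caps moved only about 0.5–1 mm.
- **Spare lever:** still straight up, its tip about 182 mm above the bench.
- **Arm:** about 0.2 m clear of the lever, with force readings near zero. The highest force in the readings between moves was about 4.5 N.

The sign-off gave no verdict, so these checks are the only confirmation I have.

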